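# Zero the burrs of the grinder with its fine knob

## Task

The grinder has been cleaned and put together again and its burrs must be zeroed: turn the small fine knob in the middle of its head clockwise until you feel the burrs just touch, and leave it there without forcing it or shifting the big coarse ring round it, which stands at its zero mark. Then put the guard cap from the table over the knob, fully down on the ring. Leave the cup under the chute and the other things standing where they are.

Things in the scene. Friction and masses are not known exactly. Their poses are not given: they have to be found in the camera images.
- knob_grip (a point): FINE KNOB: round fluted aluminium knob, 40 mm in diameter, 30 mm tall, dark pointer line on its flat top, in the middle of the coarse ring on the grinder's head. The point is on its vertical axis, 11.5 mm below its top, 19 mm above the ring's boss. z is up, -x along the pointer line. Any grasp direction across it will do.
- fine_knob (a joint): angle of the fine knob in the ring, rad; grows clockwise from above (about -z), which lowers the upper burr. It starts 0.35 to 1.4 rad short of the burrs' touch, which varies with wear and cannot be seen or worked out. Drag about 0.12 N m (at rest it may act either way); once the burrs touch, the torque climbs by about 2.2 N m per rad. Let go above 0.12 N m of this, the knob springs back to there.
- coarse_ring (a joint): angle of the COARSE RING, rad: 0 at its zero mark (as at the start), growing clockwise from above. Black, 106 mm in diameter over its ribs, 19 mm tall, white scale strokes, concentric with the fine knob, which it carries. Only friction holds it: 0.6 N m in all, by hand or through the knob, drags it along.
- ring_face (a point): centre of the coarse ring's flat upper face, on the common vertical axis of ring and knob, z up. A round boss 57 mm in diameter and 7 mm tall with a chamfered edge rises from it; the fine knob stands on the boss, its top 38 mm above this point.
- cap_center (a point): GUARD CAP: black, loose on the table, mouth down: hollow skirt 68 mm in outer, 62 mm in inner diameter, 44 mm tall (cavity 40 mm), ribbed grip 34 mm in diameter and 19 mm tall on top; 0.1 kg. The point is its centre, 36 mm above the mouth, 36 mm below the top, 25.5 mm below the grip's middle. Fitted, the skirt goes round the boss and rests on the ring, this point 36 mm above ring_face.
- grinder: the grinder: grey and black machine, foot 245 x 130 mm, head 137 mm high, fixed; origin at the centre of its underside, x from its front (chute side) to its back. The knob's axis is at x = -0.035. Behind the ring, at x = +0.076, a low hopper 83 mm across with a black lid, top 177 mm high.
- lower_burr: the lower burr, a steel disc inside the grinder, out of sight, on a stiff spring; origin at its underside on the knob's axis. Its height varies by a few millimetres with wear. The touch is judged by the force on it; it is damaged when the knob is forced 0.32 N m above its drag.
- cup: frosted measuring cup with a handle, 51 x 70 x 69 mm, loose, standing on the grinder's foot under the chute; origin at its underside. Leave it where it stands.
- jar: narrow jar with pink syrup and white lid, 52 mm in diameter, 86 mm tall, loose on the table; origin at its underside. It and the guard cap may swap sides. Leave it where it stands.
- pot: small glass spice pot with steel lid, 58 mm in diameter, 61 mm tall, loose on the table; origin at its underside. Leave it where it stands.
- jigger: double-ended steel jigger, 46 mm in diameter, 77 mm tall, loose on the table; origin at its underside. Leave it where it stands.
Things that resemble listed ones, but are neither listed nor needed, are in the scene too. Leave any blue look-alike of the part that bears cap_center alone.

How it is judged:
By the outcome, as a careful person would: the job done as asked, in the order asked, and still so for the second after the job is handed in, with the robot touching nothing.
It also fails if it takes over 70 s, if anything falls off the work surface, if the arm or the gripper's body presses on something with over 40 N, if the wrist force passes 120 N, or if a joint passes its speed limit or range.

## Robot

A 6-joint arm with a two-finger parallel gripper is mounted at the origin on a cart in front of the work surface, level with it; the furniture and walls round the work are solid. World frame = base frame: x ahead of the robot, y to its left, z up, the work surface at z = 0. Lengths are in m, angles in rad, forces in N, time in s.
With the tool pointing down it reaches from about 0.325 to 0.75 m from the base axis. Payload 7.6 kg.
Tool frame: the origin (TCP) lies at the very end of the fingers, on their centre line; the grasp point (between the pads) lies 19 mm behind it; z points along the fingers, y is the direction in which the jaws open and shut (so a half turn about z gives the same grasp; the last joint's range is limited). The gripper opens to 85 mm and grips with 20 to 120 N. Pads are 22 mm wide; open, the fingers measure 114 mm over their backs; the gripper's body (76 mm by 85 mm) begins 54 mm behind the grasp point. The pads swing forward as they close: fully open they stand 13 mm farther back than shut.
Start: joints at [-1.323, 0.052, 1.401, -0, 1.689, -0.07], TCP at [0.164, -0.499, 0.208] pointing down, gripper open.
Joint ranges: [-2.9, 2.9], [-0.91, 2.17], [0.12, 2.37], [-1.06, 4.2], [0.26, 2.73], [-2.93, 2.93]. Speed limits (rad/s): [2.57, 2.57, 3.01, 3.14, 3.14, 3.14].

## Interface

Orientations are given as [roll, pitch, yaw] about the fixed x, y, z axes, in that order (R = Rz(yaw) Ry(pitch) Rx(roll)).
In Python, from bench import * gives the robot as it stands. The module is installed in compiled form; this text tells all that it offers.
- The arm moves only by the tool servo_tool, never from a script. Its argument "steps" is a list of rows, each an object of numbers: "tx", "ty", "tz": the shift along the tool's x, y, z in mm; "roll": the turn about the tool's z in degrees; "jaw": the opening, from 0 (shut) to 1 (fully open). In form: [{"tx": .., "ty": .., "tz": .., "roll": .., "jaw": ..}, ...]. A call has 1 to 12 rows; each row shifts and turns the pose as measured when the row begins, along the tool's axes as they then stand; what a row does not reach is not made up. A row lasts 1/8 s, in which the tool goes at most 62.5 mm and 10.7 degrees, less where a joint would pass 70% of its speed; a pose out of reach is approached as far as the arm can. A call with a gripper value outside its range is refused whole. The fingers move at their own pace and stop on an object; "squeeze" is the grip in N (left out, the last holds). Time passes only in rows, so rows that do not move let the fingers close. It gives the time, the measured TCP pose, the force and the opening at its end, in the units of the state.
- read_state(): the state, without advancing time (a new reading comes with each control period).
- grab_frame(name): name is "scene" or "side" or "wrist"; returns a dict with "image" (420x560x3 uint8, blue, green, red), "fov_y" (degrees; the focal length in pixels is half the picture's height over the tangent of half this angle, whatever the lens; pixels are square), "cx", "cy" (the principal point, pixels), "origin" and "rotation" of the camera in the world. Camera axes: x right, y up, looking along -z (the intrinsics and any distortion apply to the point x, -y, -z); pixel columns grow to the right and rows downward; lengths in m; the calibration is good to about 2 mm. A picture is of the moment at which its call begins. There is no depth.
- close_job(): hands the job in, once; it reports no verdict.
Trained networks look in the newest picture that a camera, given by its name, has taken for a name from the list of things; names that differ only in an ending like _2 or _b are one class to them, and where a whole thing is asked for, a point or a joint stands for the part that bears it (a point fixed in the world has none). Each returns a list of dicts, best first, with "p" (0 to 1); they miss things now and then, are a little off and sometimes report something else, mostly with a low value. They report only what shows in the picture. A call takes as long as a camera call. They do not tell look-alikes from the thing itself.
- silhouettes(query, camera): "pixels" (420x560 bool, what is visible of it) and "bbox" ([left, top, right, bottom] in pixels, round what is visible of it).
- mark_of(query, camera): "point" ([column, row] in pixels: a listed point, or the origin of a listed thing).
The state is a dict: "time": time; "qpos": joint angles; "joint_velocities": joint speeds; "joint_torque": joint torques, N m; "position": TCP position; "orientation": TCP orientation; "force": force on the tool from outside, world axes, zero at the start; "wrist_torque": the same for the moment, N m; "opening": opening from 0.0 (shut) to 1.0 (fully open).
Only numpy, scipy, OpenCV 4.12 (cv2) and the standard library are available. Lean on these libraries where they do the work, as an engineer would, in place of code of your own. Each camera call takes 0.05 s, during which the arm holds its last target. There are 200 camera calls.

## Working session

There is one attempt and no reset: what is moved stays moved. The work goes in short steps, Python scripts to look and compute and a tool call to move; the robot and the scene stay as the last step left them, time stands still between calls to the robot, and variables do not carry over. Pictures are saved under pics/ and viewed, about 8 in all and at most 12, crops included, and the job is handed in when it is done.

Besides the shell and the picture viewer there is one more tool, called as name(argument=value, ...), one argument or row to a line, values as JSON. servo_tool: Moves the arm, as the interface text tells. Its arguments: {"type":"object","properties":{"steps":{"type":"array","items":{"type":"object","properties":{"tx":{"type":"number"},"ty":{"type":"number"},"tz":{"type":"number"},"roll":{"type":"number"},"jaw":{"type":"number"}}}},"squeeze":{"type":"number"}},"required":["steps"]}

```bash
mkdir -p pics; cat > h.py <<'E'
from bench import *
import numpy as np, cv2
def ray(f,px):
    fl=210/np.tan(np.radians(f["fov_y"])/2)
    d=np.array([(px[0]-f["cx"])/fl,-(px[1]-f["cy"])/fl,-1.0])
    return np.array(f["origin"]),np.array(f["rotation"])@d
def atz(f,px,z):
    o,d=ray(f,px); return o+d*(z-o[2])/d[2]
def tri(rs):
    A=np.zeros((3,3));b=np.zeros(3)
    for o,d in rs:
        d=d/np.linalg.norm(d);P=np.eye(3)-np.outer(d,d);A+=P;b+=P@o
    x=np.linalg.solve(A,b)
    return x,[np.linalg.norm(np.cross(x-o,d/np.linalg.norm(d))) for o,d in rs]
E
python3 - <<'E'
from h import *
F={}
for c in("scene","side"):
    f=F[c]=grab_frame(c);cv2.imwrite(f"pics/{c}0.png",f["image"])
    print(c,{k:(np.round(f[k],3).tolist()) for k in f if k!="image"})
    for q in("knob_grip","ring_face","cap_center","grinder","cup","jar","pot","jigger"):
        print(q,[(np.round(m["point"],1).tolist(),round(m["p"],2)) for m in mark_of(q,c)][:4])
s=read_state();print({k:np.round(v,3).tolist() for k,v in s.items()})
E
```

```text
scene {'fov_y': 56.302, 'cx': 287.064, 'cy': 205.042, 'origin': [0.101, 0.682, 0.734], 'rotation': [0.922, 0.016, -2.565]}
knob_grip [([304.8, 193.0], 0.55)]
ring_face [([309.2, 201.3], 0.62)]
cap_center [([355.8, 188.9], 0.94), ([344.8, 211.6], 0.61), ([393.2, 193.0], 0.57)]
grinder [([297.6, 241.1], 0.69)]
cup [([317.6, 249.2], 0.75)]
jar [([230.3, 311.5], 0.58)]
pot [([190.2, 280.5], 0.67)]
jigger [([355.6, 187.3], 0.55), ([284.9, 178.7], 0.41)]
side {'fov_y': 44.627, 'cx': 275.796, 'cy': 206.812, 'origin': [-0.233, -1.08, 0.612], 'rotation': [1.217, 0.015, -0.616]}
knob_grip []
ring_face []
cap_center [([332.0, 280.1], 0.94), ([290.3, 267.4], 0.73), ([293.1, 303.3], 0.62)]
grinder [([280.1, 247.4], 0.57)]
cup [([255.8, 247.8], 0.66)]
jar [([229.1, 220.4], 0.72)]
pot []
jigger [([383.7, 258.8], 0.72)]
{'time': 0.9, 'qpos': [-1.323, 0.052, 1.401, 0.0, 1.689, -0.07], 'joint_velocities': [0.001, 0.001, -0.0, -0.001, -0.001, 0.001], 'joint_torque': [-0.001, -38.153, -36.031, -0.0, 0.0, 0.0], 'position': [0.164, -0.499, 0.208], 'orientation': [3.141, -0.0, 0.318], 'force': [0.434, -0.702, 0.147], 'wrist_torque': [-0.005, 0.049, -0.021], 'opening': 1.002}
```

View pics.

View pics/scene0.png

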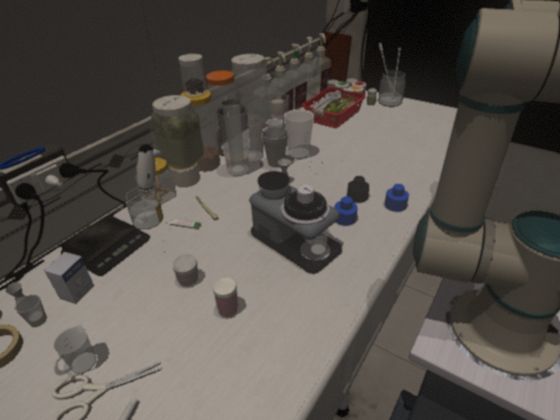

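View pics/side0.png

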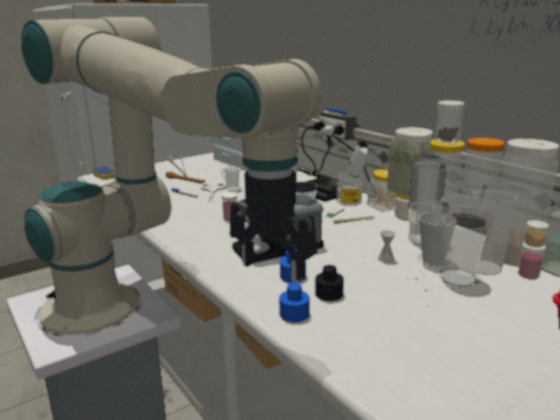

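```bash
cat >> h.py <<'E'
from scipy.spatial.transform import Rotation as Ro
_g=grab_frame
def grab_frame(c):
    f=_g(c); f["rotation"]=Ro.from_euler("xyz",f["rotation"]).as_matrix(); return f
E
python3 - <<'E'
from h import *
a=grab_frame("scene");b=grab_frame("side")
print("cap",tri([ray(a,(355.8,188.9)),ray(b,(332,280.1))]),atz(a,(355.8,188.9),.036),atz(b,(332,280.1),.036))
print("blue1",atz(a,(344.8,211.6),.036),"blue2",atz(a,(393.2,193),.036))
for z in(.15,.156):print("ring",atz(a,(309.2,201.3),z),"knob",atz(a,(304.8,193),z+.026))
print("grinder",atz(a,(297.6,241.1),0),atz(b,(280,247.4),0),"cup",atz(a,(317.6,249.2),.015))
print("jar",atz(a,(230.3,311.5),0),"pot",atz(a,(190.2,280.5),0),"jig",atz(a,(284.9,178.7),0))
w=grab_frame("wrist");cv2.imwrite("pics/w0.png",w["image"])
print(w["origin"],w["rotation"].round(3).tolist(),w["fov_y"],w["cx"],w["cy"])
E
```

```text
cap (array([ 0.48298364, -0.27849361,  0.02998539]), [np.float64(0.002981089410801901), np.float64(0.0029810894108018714)]) [ 0.47651083 -0.26712447  0.036     ] [ 0.48013473 -0.28467997  0.036     ]
blue1 [ 0.45451188 -0.14650338  0.036     ] blue2 [ 0.37062591 -0.30692246  0.036     ]
ring [ 0.49042983 -0.00199445  0.15      ] knob [0.49955676 0.00468985 0.176     ]
ring [0.48642891 0.00502652 0.156     ] knob [0.49527143 0.01196595 0.182     ]
grinder [ 0.5241778  -0.00173608  0.        ] [ 0.53429943 -0.00063453  0.        ] cup [0.45419358 0.01104258 0.015     ]
jar [0.52926077 0.28209326 0.        ] pot [ 6.74023189e-01  2.62640698e-01 -1.11022302e-16] jig [ 0.72591385 -0.24507414  0.        ]
[ 0.23949837 -0.47335985  0.37399138] [[0.313, 0.903, 0.294], [-0.95, 0.297, 0.097], [0.0, -0.309, 0.951]] 65.42292075905341 278.6676430097546 201.0214483545889
```

servo_tool(
  steps=[
    {"tz": -50},
    {"tz": -50},
    {"tx": 46, "ty": -37},
    {"tx": 46, "ty": -37},
    {"tx": 46, "ty": -37},
    {"tx": 46, "ty": -37},
    {"tx": 46, "ty": -37},
    {"tx": 46, "ty": -37},
    {"tx": 46, "ty": -37},
    {"tx": 46, "ty": -37},
    {"tx": 46, "ty": -37},
    {"tx": 20, "ty": -17},
  ],
)

```text
schema error: expected keys tx, ty, tz, roll, jaw
```

servo_tool(
  steps=[
    {"roll": -9},
    {"roll": -9},
    {"roll": -9},
    {},
  ],
)

```text
schema error: expected keys tx, ty, tz, roll, jaw
```

servo_tool(
  steps=[
    {"tx": 0, "ty": 0, "tz": -50, "roll": 0, "jaw": 1},
    {"tx": 0, "ty": 0, "tz": -50, "roll": 0, "jaw": 1},
    {"tx": 46, "ty": -37, "tz": 0, "roll": 0, "jaw": 1},
    {"tx": 46, "ty": -37, "tz": 0, "roll": 0, "jaw": 1},
    {"tx": 46, "ty": -37, "tz": 0, "roll": 0, "jaw": 1},
    {"tx": 46, "ty": -37, "tz": 0, "roll": 0, "jaw": 1},
    {"tx": 46, "ty": -37, "tz": 0, "roll": 0, "jaw": 1},
    {"tx": 46, "ty": -37, "tz": 0, "roll": 0, "jaw": 1},
    {"tx": 46, "ty": -37, "tz": 0, "roll": 0, "jaw": 1},
    {"tx": 46, "ty": -37, "tz": 0, "roll": 0, "jaw": 1},
    {"tx": 46, "ty": -37, "tz": 0, "roll": 0, "jaw": 1},
    {"tx": 20, "ty": -17, "tz": 0, "roll": 0, "jaw": 1},
  ],
)

```text
time: 2.55
position: [0.4752, -0.0173, 0.3122]
orientation: [3.141, -0.005, 0.313]
force: [-0.3, -0.5, -0.2]
opening: 1.001
```

servo_tool(
  steps=[
    {"tx": 0, "ty": 0, "tz": 0, "roll": -9, "jaw": 1},
    {"tx": 0, "ty": 0, "tz": 0, "roll": -9, "jaw": 1},
    {"tx": 0, "ty": 0, "tz": 0, "roll": -9, "jaw": 1},
    {"tx": 0, "ty": 0, "tz": 0, "roll": 0, "jaw": 1},
  ],
)

```text
time: 3.05
position: [0.476, -0.0145, 0.3116]
orientation: [3.14, -0.003, 0.802]
force: [0.9, 0.5, -0.3]
opening: 0.997
```

```bash
python3 - <<'E'
from h import *
s=read_state();print({k:np.round(s[k],3).tolist() for k in("time","qpos","position","orientation","force","wrist_torque")})
F={}
for c in("wrist","scene","side"):
    f=F[c]=grab_frame(c);cv2.imwrite(f"pics/{c}1.png",f["image"])
    for q in("knob_grip","ring_face","cap_center"):
        print(c,q,[(np.round(m["point"],1).tolist(),round(m["p"],2)) for m in mark_of(q,c)][:3])
w=F["wrist"];print(w["origin"],w["rotation"].round(3).tolist())
E
```

```text
{'time': 3.05, 'qpos': [-0.109, -0.087, 1.333, 0.001, 1.891, 0.661], 'position': [0.476, -0.015, 0.312], 'orientation': [3.14, -0.003, 0.802], 'force': [0.904, 0.5, -0.332], 'wrist_torque': [0.001, -0.028, 0.03]}
wrist knob_grip [([273.9, 151.7], 0.64)]
wrist ring_face [([274.4, 149.9], 0.75)]
wrist cap_center [([395.9, 282.3], 0.93), ([336.9, 231.3], 0.87), ([345.6, 333.4], 0.61)]
scene knob_grip [([305.4, 194.6], 0.79)]
scene ring_face [([307.6, 198.5], 0.78), ([318.4, 249.0], 0.72)]
scene cap_center [([395.4, 192.9], 0.94), ([355.8, 186.1], 0.85), ([344.8, 208.6], 0.85)]
side knob_grip [([264.5, 189.2], 0.67)]
side ring_face [([266.5, 197.1], 0.71)]
side cap_center [([328.0, 277.9], 0.63), ([254.3, 245.7], 0.63), ([293.7, 300.9], 0.6)]
[0.53066924 0.04293526 0.47783011] [[0.719, 0.662, 0.211], [-0.695, 0.684, 0.222], [0.002, -0.306, 0.952]]
```

```bash
python3 - <<'E'
from h import *
F={c:grab_frame(c) for c in("wrist","scene","side")}
K={"wrist":(273.9,151.7),"scene":(305.4,194.6),"side":(264.5,189.2)}
R={"wrist":(274.4,149.9),"scene":(307.6,198.5),"side":(266.5,197.1)}
C={"wrist":(395.9,282.3),"scene":(355.8,186.1),"side":(328,277.9)}
for n,D in(("knob",K),("ring",R),("cap",C)):
    x,r=tri([ray(F[c],D[c]) for c in F]);print(n,x.round(4),np.round(r,4))
    print({c:atz(F[c],D[c],{"knob":.182,"ring":.156,"cap":.036}[n]).round(4).tolist() for c in F})
w=cv2.imread("pics/wrist1.png");cv2.imwrite("pics/w1.png",cv2.resize(w,None,fx=1.4,fy=1.4))
E
```

```text
knob [0.4939 0.0111 0.1784] [0.0007 0.001  0.0008]
{'wrist': [0.4945, 0.0108, 0.182], 'scene': [0.4906, 0.0169, 0.182], 'side': [0.4894, 0.0043, 0.182]}
ring [0.4935 0.0055 0.1597] [0.0037 0.003  0.0025]
{'wrist': [0.4929, 0.0089, 0.156], 'scene': [0.4957, -0.003, 0.156], 'side': [0.499, 0.0098, 0.156]}
cap [ 0.4758 -0.2753  0.041 ] [0.0041 0.0046 0.0017]
{'wrist': [0.4711, -0.2807, 0.036], 'scene': [0.4831, -0.2811, 0.036], 'side': [0.4797, -0.2709, 0.036]}
```

View pics/w1.png

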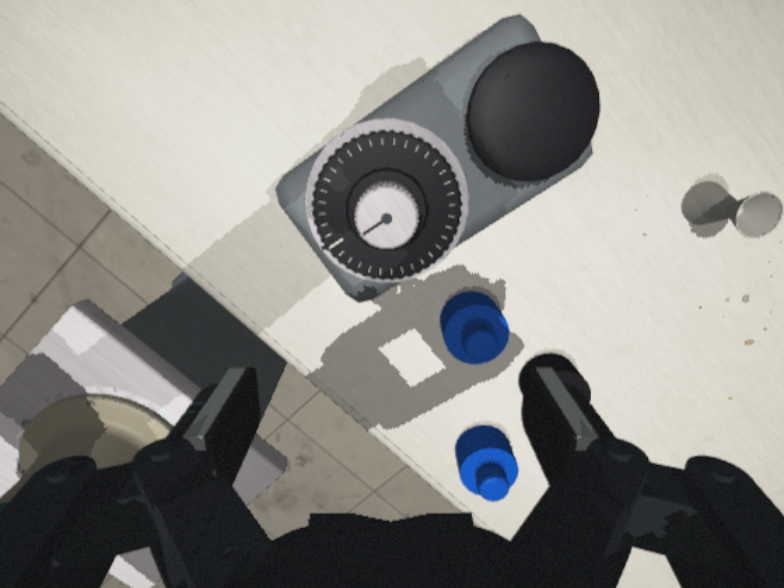

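servo_tool(
  steps=[
    {"tx": 15, "ty": -2, "tz": 40, "roll": 0, "jaw": 1},
    {"tx": 15, "ty": -2, "tz": 40, "roll": 0, "jaw": 1},
    {"tx": 0, "ty": 0, "tz": 0, "roll": 0, "jaw": 1},
  ],
)

```text
time: 4.18
position: [0.495, 0.0101, 0.2308]
orientation: [3.138, -0.004, 0.802]
force: [0.3, -0.5, 0.8]
opening: 0.999
```

```bash
python3 - <<'E'
from h import *
s=read_state();print({k:np.round(s[k],4).tolist() for k in("position","orientation","force","wrist_torque")})
f=grab_frame("wrist");im=f["image"]
for q in("knob_grip","ring_face"):
    m=mark_of(q,"wrist");print(q,[(x["point"],x["p"]) for x in m])
    for z in(.176,.182): 
        if m: print(atz(f,m[0]["point"],z))
S=silhouettes("fine_knob","wrist");print([(x["bbox"],x["p"]) for x in S])
S2=silhouettes("coarse_ring","wrist");print([(x["bbox"],x["p"]) for x in S2])
cv2.imwrite("pics/w2.png",cv2.resize(im,None,fx=1.4,fy=1.4))
E
```

```text
{'position': [0.495, 0.0101, 0.2308], 'orientation': [3.1378, -0.0041, 0.8021], 'force': [0.3291, -0.4668, 0.7974], 'wrist_torque': [0.0279, -0.0319, -0.0097]}
knob_grip []
ring_face [([280.6, 206.4], 0.97), ([543.8, 179.8], 0.67)]
[0.49885216 0.01221501 0.176     ]
[0.50022142 0.01371915 0.182     ]
[([253.1, 183.7, 310.0, 248.7], 0.68)]
[([212.9, 134.1, 348.6, 263.7], 0.91)]
```

View pics/w2.png

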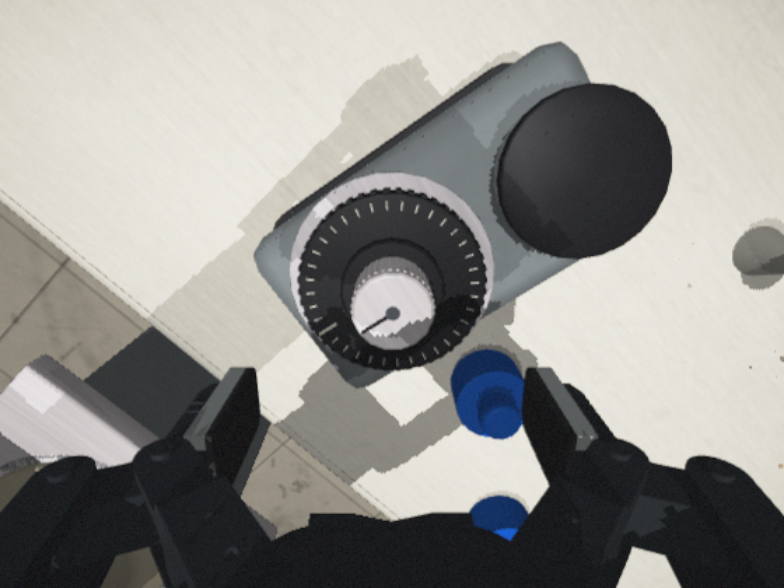

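```bash
python3 - <<'E'
from h import *
f=grab_frame("wrist")
fl=210/np.tan(np.radians(f["fov_y"])/2);print(fl,f["origin"])
R=f["rotation"]
for D in(.22,.2236,.227):
    o,d=ray(f,(280,223.6));print("top at depth",D,(o+d*D).round(4))
for z in(.188,.191,.194):print(z,atz(f,(280,223.6),z).round(4))
o,d=ray(f,(280,199));print("ring",(o+d*.2587).round(4))
s=silhouettes("fine_knob","wrist")[0]["pixels"];im=f["image"]
g=cv2.cvtColor(im,cv2.COLOR_BGR2GRAY)
print(g[223,245:315].tolist())
E
```

```text
326.9647418907612 [0.5495331  0.06674352 0.40268121]
top at depth 0.22 [0.4959 0.0068 0.1973]
top at depth 0.2236 [0.495  0.0058 0.194 ]
top at depth 0.227 [0.4942 0.0049 0.1908]
0.188 [0.4935 0.0041 0.188 ]
0.191 [0.4943 0.005  0.191 ]
0.194 [0.495  0.0058 0.194 ]
ring [0.4994 0.0096 0.1554]
[31, 35, 46, 85, 198, 218, 215, 213, 212, 211, 211, 214, 213, 216, 216, 217, 216, 215, 214, 212, 213, 213, 211, 212, 211, 214, 198, 121, 84, 82, 80, 82, 80, 82, 82, 85, 85, 193, 216, 217, 216, 217, 213, 212, 213, 214, 215, 213, 214, 213, 212, 211, 209, 208, 214, 215, 214, 213, 205, 169, 150, 78, 33, 26, 22, 23, 23, 20, 20, 25]
```

```bash
python3 - <<'E'
from h import *
for i in range(3):
    f=grab_frame("wrist");s=read_state()
    R=Ro.from_euler("xyz",s["orientation"]).as_matrix()
    print(s["time"],np.round(s["position"],4),np.round(s["orientation"],4),f["origin"].round(4),(R.T@(np.array(f["origin"])-s["position"])).round(4))
    print((R.T@f["rotation"]).round(3).tolist(), np.round(s["wrist_torque"],3))
E
```

```text
4.575 [0.4965 0.0093 0.2349] [ 3.1316 -0.0094  0.8007] [0.5495 0.0668 0.402 ] [ 0.0798 -0.0003 -0.1664]
[[0.0, 0.951, 0.309], [1.0, -0.0, -0.001], [-0.001, 0.309, -0.951]] [-0.008  0.047  0.046]
4.625 [0.4964 0.0094 0.2346] [ 3.132  -0.0091  0.8007] [0.5495 0.0669 0.4016] [ 0.0798 -0.0003 -0.1663]
[[0.0, 0.951, 0.309], [1.0, -0.0, -0.001], [-0.001, 0.309, -0.951]] [-0.016  0.011  0.044]
4.675 [0.4963 0.0094 0.2343] [ 3.1323 -0.0088  0.8008] [0.5495 0.0669 0.4013] [ 0.0797 -0.0003 -0.1663]
[[0.0, 0.951, 0.309], [1.0, -0.0, -0.001], [-0.0, 0.309, -0.951]] [ 0.022 -0.015 -0.07 ]
```

```bash
cat > fit.py <<'E'
from h import *
from scipy.optimize import least_squares
def pose(f):
    # tool frame inferred from rigid camera mount
    C=np.array([[0,.951,.309],[1,0,-.001],[0,.309,-.951]])
    R=f["rotation"]@C.T; return f["origin"]-R@np.array([.0798,-.0003,-.1664]),R
def radial(g,c,angs,r0,r1,thr):
    out=[]
    for a in angs:
        rr=np.arange(r0,r1,.25);u=np.array([np.cos(a),np.sin(a)])
        p=np.array(c)+rr[:,None]*u
        v=cv2.remap(g,p[:,0].astype(np.float32)[None],p[:,1].astype(np.float32)[None],cv2.INTER_LINEAR)[0]
        i=np.where(v>thr)[0]
        if len(i): out.append(p[i[-1]])
    return np.array(out)
def fitc(f,pts,r,z=None,x0=(.495,.008,.19)):
    def res(p):
        zz=z if z is not None else p[2]
        q=np.array([atz(f,t,zz)[:2] for t in pts]);return np.hypot(*(q-p[:2]).T)-r
    s=least_squares(res,x0 if z is None else x0[:2],x_scale=.01,loss="soft_l1",f_scale=.0007);return s.x,np.std(res(s.x))
E
python3 - <<'E'
from fit import *
f=grab_frame("wrist");g=cv2.cvtColor(f["image"],cv2.COLOR_BGR2GRAY)
s=read_state();print(np.round(s["position"],4),np.round(s["orientation"],4))
P=radial(g,(278.5,223),np.radians(np.arange(0,181,4)),15,36,57)
print(fitc(f,P,.02));
for z in(.19,.194):
    c,e=fitc(f,P,.02,z);t,R=pose(f);print(z,c,e,"tool mm",(R.T@(np.r_[c,z]-t)*1000).round(1))
# strokes
m=((g>120)&(g<256)).astype(np.uint8)
n,l,st,ce=cv2.connectedComponentsWithStats(m)
Q=np.array([ce[i] for i in range(1,n) if 2<=st[i,4]<40 and 50<np.hypot(ce[i][0]-280,(ce[i][1]-200))<68])
print(len(Q))
def res(p):
    q=np.array([atz(f,t,.156)[:2] for t in Q]);return np.hypot(*(q-p[:2]).T)-p[2]
r=least_squares(res,(.495,.008,.045),loss="soft_l1",f_scale=.001,x_scale=.01);t,R=pose(f)
print("ring",r.x,np.std(res(r.x)),(R.T@(np.r_[r.x[:2],.156]-t)*1000).round(1))
im=cv2.resize(f["image"],None,fx=3,fy=3)
for p in P:cv2.circle(im,tuple(int(v*3+1) for v in p),3,(0,0,255),-1)
for p in Q:cv2.circle(im,tuple(int(v*3+1) for v in p),3,(0,255,0),-1)
cv2.imwrite("pics/f1.png",im[330:880,560:1160])
E
```

```text
[0.4963 0.0095 0.2341] [ 3.1326 -0.0086  0.8009]
(array([0.49500307, 0.00911078, 0.19446404]), np.float64(0.0011074901561573627))
0.19 [0.49344499 0.00747522] 0.0011214269814478286 tool mm [-3.7 -1.1 43.9]
0.194 [0.49484108 0.00894064] 0.001107893420020526 tool mm [-1.7 -1.1 39.9]
23
ring [0.49455905 0.00841813 0.04557461] 0.0003508518200125346 [-2.6 -1.2 77.9]
```

View pics/f1.png

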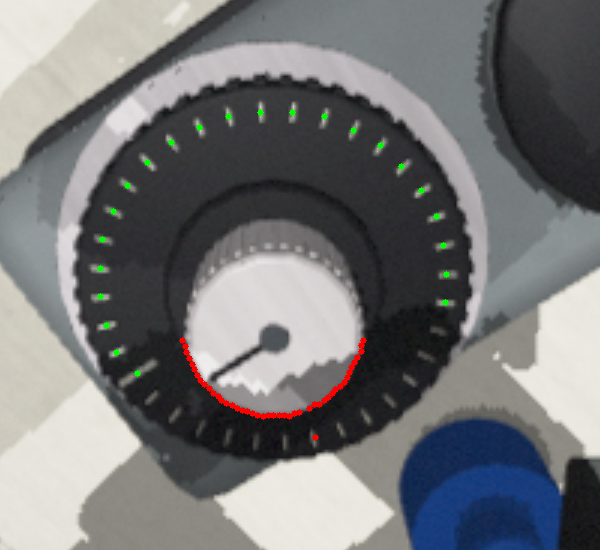

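servo_tool(
  steps=[
    {"tx": -1.5, "ty": -0.6, "tz": 20, "roll": 0, "jaw": 1},
    {"tx": 0, "ty": 0, "tz": 20, "roll": 0, "jaw": 1},
    {"tx": 0, "ty": 0, "tz": 12, "roll": 0, "jaw": 1},
    {"tx": 0, "ty": 0, "tz": 0, "roll": 0, "jaw": 1},
    {"tx": 0, "ty": 0, "tz": 0, "roll": 0, "jaw": 1},
  ],
)

```text
time: 5.35
position: [0.4961, 0.0086, 0.1824]
orientation: [3.131, -0.01, 0.801]
force: [-0.5, -0.5, -0.8]
opening: 1.0
```

```bash
python3 - <<'E'
from fit import *
f=grab_frame("wrist");g=cv2.cvtColor(f["image"],cv2.COLOR_BGR2GRAY)
s=read_state();print(np.round(s["position"],4),np.round(s["orientation"],4),np.round(s["force"],1))
t,R=pose(f);p=np.array([.4948,.0088,.1945]);
d=R.T@(p-t);print("axis top in tool mm",d*1000,t)
m=((g>120)).astype(np.uint8)
n,l,st,ce=cv2.connectedComponentsWithStats(m)
fl=210/np.tan(np.radians(f["fov_y"])/2)
q=f["rotation"].T@(np.array([.4948,.0088,.156])-f["origin"]);c=(f["cx"]+fl*q[0]/-q[2],f["cy"]-fl*q[1]/-q[2]);k=fl*.0456/-q[2]
Q=np.array([ce[i] for i in range(1,n) if 2<=st[i,4]<60 and .88*k<np.hypot(*(ce[i]-c))<1.08*k])
print(c,k,len(Q))
def res(p):
    q=np.array([atz(f,t,.156)[:2] for t in Q]);return np.hypot(*(q-p[:2]).T)-p[2]
r=least_squares(res,(.495,.008,.0456),loss="soft_l1",f_scale=.001,x_scale=.01)
print("ring",r.x,np.std(res(r.x)),(R.T@(np.r_[r.x[:2],.156]-t)*1000).round(1))
cv2.imwrite("pics/w3.png",cv2.resize(f["image"],None,fx=1.4,fy=1.4))
E
```

```text
[0.4961 0.0086 0.1824] [ 3.1306 -0.0103  0.8008] [-0.6  0.4 -0.5]
axis top in tool mm [ -0.59572856  -0.93166455 -12.51590803] [0.49606351 0.00858148 0.18200106]
(np.float64(277.01767160897424), np.float64(228.35517039927282)) 71.70937341933904 21
ring [0.49445315 0.00833747 0.04573249] 0.00045396202693871203 [-1.6 -1.3 26. ]
```

servo_tool(
  steps=[
    {"tx": -1, "ty": -1.2, "tz": 8, "roll": 0, "jaw": 1},
    {"tx": 0, "ty": 0, "tz": 6, "roll": 0, "jaw": 1},
    {"tx": 0, "ty": 0, "tz": 0, "roll": 0, "jaw": 1},
    {"tx": 0, "ty": 0, "tz": 0, "roll": 0, "jaw": 1},
  ],
)

```text
time: 5.9
position: [0.495, 0.0087, 0.1683]
orientation: [3.129, -0.011, 0.801]
force: [0.1, -0.9, -0.8]
opening: 0.998
```

```bash
cat > st.py <<'E'
from h import *
T=[]
for i in range(4):
    s=read_state();T.append(np.r_[s["force"],s["wrist_torque"]])
    if i<3: _g("wrist")
print(s["time"],np.round(s["position"],4),np.round(s["orientation"],4),"q6 %.3f"%s["qpos"][5],"op %.3f"%s["opening"])
print("F",np.mean(T,0)[:3].round(2),"T",np.mean(T,0)[3:].round(3),"Tz each",np.array(T)[:,5].round(3))
E
sed -i 's/^_g=/_g=/' h.py; sed -i '1a from h import _g' st.py; python3 st.py
```

```text
6.05 [0.4951 0.0087 0.1684] [ 3.1293 -0.0114  0.8008] q6 0.713 op 1.001
F [ 0.08 -0.13 -0.22] T [ 0.011 -0.014  0.016] Tz each [0.026 0.008 0.023 0.006]
```

servo_tool(
  steps=[
    {"tx": 0, "ty": 0, "tz": 0, "roll": 0, "jaw": 0.3},
    {"tx": 0, "ty": 0, "tz": 0, "roll": 0, "jaw": 0.3},
    {"tx": 0, "ty": 0, "tz": 0, "roll": 0, "jaw": 0.3},
    {"tx": 0, "ty": 0, "tz": 0, "roll": 0, "jaw": 0.3},
    {"tx": 0, "ty": 0, "tz": 0, "roll": 0, "jaw": 0.3},
    {"tx": 0, "ty": 0, "tz": 0, "roll": 0, "jaw": 0.3},
  ],
  squeeze=25,
)

```text
time: 6.8
position: [0.496, 0.0094, 0.1724]
orientation: [3.126, -0.016, 0.802]
force: [0.6, 0.4, -0.3]
opening: 0.302
```

```bash
python3 st.py; python3 - <<'E'
from h import *
f=grab_frame("wrist");cv2.imwrite("pics/w4.png",cv2.resize(f["image"],None,fx=1.4,fy=1.4))
E
```

```text
6.95 [0.4959 0.0093 0.1721] [ 3.1269 -0.015   0.8015] q6 0.713 op 0.300
F [-0.11  0.28 -0.02] T [-0.002  0.015  0.015] Tz each [ 0.009 -0.004  0.005  0.05 ]
```

View pics/w4.png

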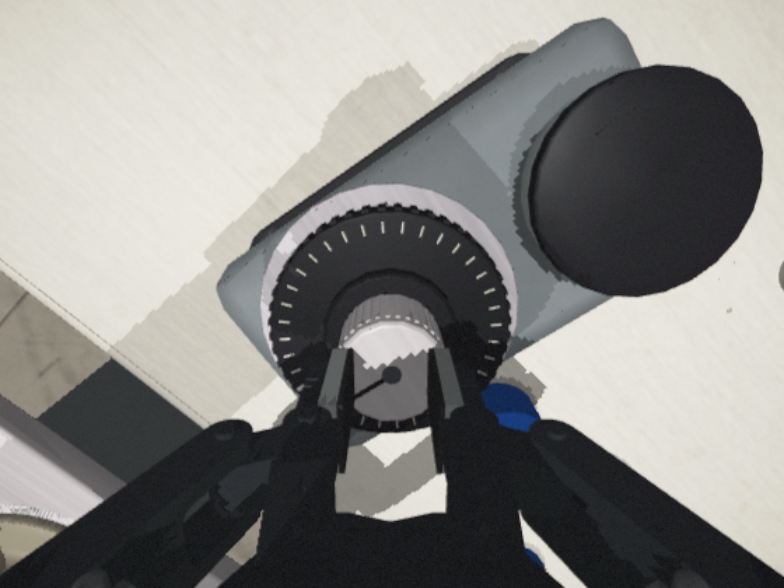

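servo_tool(
  steps=[
    {"tx": 0, "ty": 0, "tz": 0, "roll": 0, "jaw": 0},
    {"tx": 0, "ty": 0, "tz": 0, "roll": 0, "jaw": 0},
    {"tx": 0, "ty": 0, "tz": 0, "roll": 0, "jaw": 0},
  ],
)

```text
time: 7.38
position: [0.4958, 0.0094, 0.1719]
orientation: [3.127, -0.015, 0.802]
force: [0.1, 0.7, -0.0]
opening: -0.004
```

```bash
python3 st.py; python3 - <<'E'
from h import *
f=grab_frame("wrist");cv2.imwrite("pics/w5.png",cv2.resize(f["image"],None,fx=1.4,fy=1.4))
E
```

```text
7.525 [0.4958 0.0094 0.172 ] [ 3.1274 -0.0149  0.8015] q6 0.713 op -0.001
F [0.12 0.43 0.05] T [0.009 0.009 0.   ] Tz each [-0.031 -0.009  0.017  0.025]
```

View pics/w5.png

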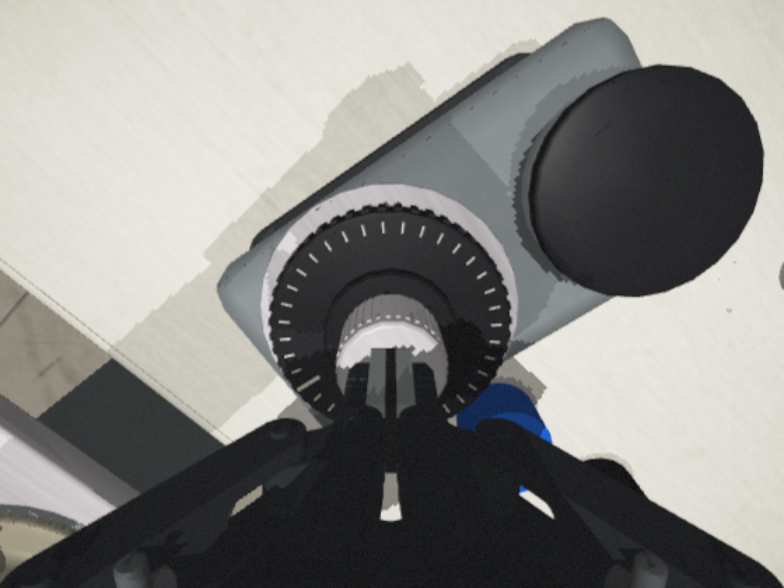

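```bash
python3 - <<'E'
from h import *
L=[]
for c,u in(("scene",(305,195)),("side",(265,192))):
    f=grab_frame(c);im=f["image"];s=read_state()
    x,y=u;cr=cv2.resize(im[y-55:y+55,x-40:x+40],None,fx=5,fy=5,interpolation=cv2.INTER_CUBIC)
    fl=210/np.tan(np.radians(f["fov_y"])/2)
    for P,col in((np.array(s["position"]),(0,0,255)),(np.array([.4947,.0086,.1945]),(0,255,0)),(np.array([.4947,.0086,.156]),(255,255,0))):
        q=f["rotation"].T@(P-f["origin"]);p=(f["cx"]+fl*q[0]/-q[2],f["cy"]-fl*q[1]/-q[2])
        print(c,np.round(p,1));cv2.circle(cr,(int((p[0]-x+40)*5),int((p[1]-y+55)*5)),3,col,-1)
    L.append(cr)
cv2.imwrite("pics/c1.png",np.hstack(L))
E
```

```text
scene [305.1 195.8]
scene [305.8 188.2]
scene [305.6 201. ]
side [265.5 191.8]
side [265.1 184. ]
side [265.4 197.5]
```

View pics/c1.png

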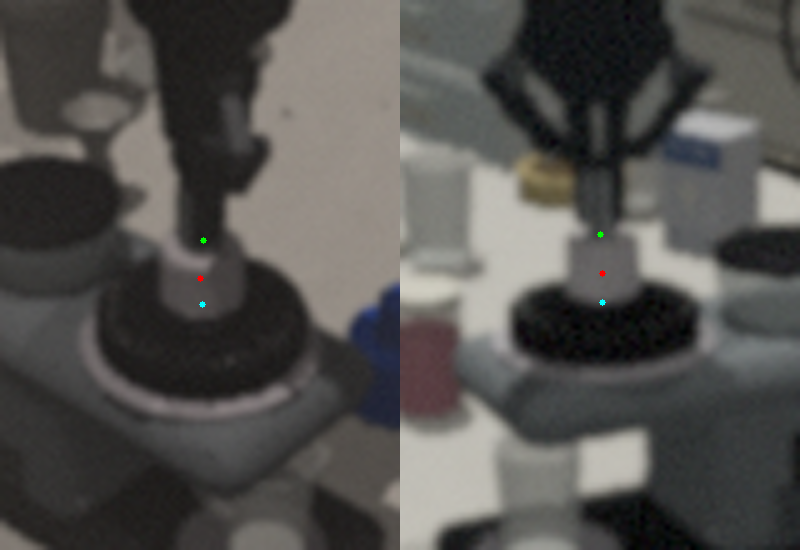

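servo_tool(
  steps=[
    {"tx": -1, "ty": 0, "tz": -20, "roll": 0, "jaw": 0},
    {"tx": 0, "ty": 0, "tz": 0, "roll": 0, "jaw": 0.75},
    {"tx": 0, "ty": 0, "tz": 0, "roll": 0, "jaw": 0.75},
    {"tx": 0, "ty": 0, "tz": 0, "roll": 0, "jaw": 0.75},
    {"tx": 0, "ty": 0, "tz": 0, "roll": 0, "jaw": 0.75},
    {"tx": 0, "ty": 0, "tz": 0, "roll": 0, "jaw": 0.75},
  ],
)

```text
time: 8.43
position: [0.4938, 0.0087, 0.1895]
orientation: [3.13, -0.012, 0.801]
force: [-0.2, 0.3, 0.9]
opening: 0.752
```

```bash
python3 st.py; python3 - <<'E'
from fit import *
f=grab_frame("wrist");t,R=pose(f);s=read_state()
print("pos vs pose",s["position"],t)
for z in(.1945,.17,.156):print("axis in tool mm",(R.T@(np.array([.4947,.0086,z])-t)*1000).round(1))
cv2.imwrite("pics/w6.png",cv2.resize(f["image"],None,fx=1.4,fy=1.4))
E
```

```text
8.575 [0.4938 0.0087 0.1897] [ 3.1301 -0.0125  0.8015] q6 0.711 op 0.753
F [-0.11  0.2   0.01] T [ 0.008 -0.027  0.003] Tz each [-0.025 -0.005  0.028  0.013]
pos vs pose [0.49386568 0.00871428 0.18975755] [0.49380612 0.00870133 0.18928812]
axis in tool mm [ 0.6  0.8 -5.2]
axis in tool mm [ 0.3  0.5 19.3]
axis in tool mm [ 0.1  0.4 33.3]
```

servo_tool(
  steps=[
    {"tx": 0.3, "ty": 0.6, "tz": 14, "roll": 0, "jaw": 0.75},
    {"tx": 0, "ty": 0, "tz": 14, "roll": 0, "jaw": 0.75},
    {"tx": 0, "ty": 0, "tz": 12, "roll": 0, "jaw": 0.75},
    {"tx": 0, "ty": 0, "tz": 5, "roll": 0, "jaw": 0.75},
    {"tx": 0, "ty": 0, "tz": 0, "roll": 0, "jaw": 0.75},
  ],
)

```text
time: 9.25
position: [0.4946, 0.0086, 0.1402]
orientation: [3.132, -0.011, 0.801]
force: [-0.2, 0.6, 0.3]
opening: 0.753
```

```bash
python3 st.py; python3 - <<'E'
from fit import *
f=grab_frame("wrist");t,R=pose(f)
for z in(.1945,.17):print("axis in tool mm",(R.T@(np.array([.4947,.0086,z])-t)*1000).round(1))
L=[]
for c,u in(("scene",(305,190)),("side",(265,187))):
    im=grab_frame(c)["image"];x,y=u;L.append(cv2.resize(im[y-40:y+40,x-30:x+30],None,fx=5,fy=5,interpolation=cv2.INTER_CUBIC))
cv2.imwrite("pics/c2.png",np.hstack(L))
E
```

```text
9.4 [0.4951 0.0086 0.1412] [ 3.1305 -0.0122  0.8014] q6 0.711 op 0.750
F [-0.25 -0.02 -0.11] T [-0.023 -0.007  0.005] Tz each [ 0.022 -0.023  0.005  0.016]
axis in tool mm [  0.4   0.2 -53.7]
axis in tool mm [  0.1  -0.  -29.2]
```

View pics/c2.png

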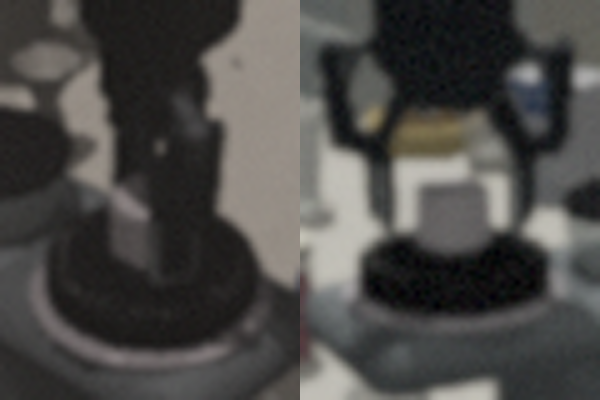

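servo_tool(
  steps=[
    {"tx": 0, "ty": 0, "tz": -2, "roll": 0, "jaw": 0.6},
    {"tx": 0, "ty": 0, "tz": 0, "roll": 0, "jaw": 0.3},
    {"tx": 0, "ty": 0, "tz": 0, "roll": 0, "jaw": 0.3},
    {"tx": 0, "ty": 0, "tz": 0, "roll": 0, "jaw": 0.3},
    {"tx": 0, "ty": 0, "tz": 0, "roll": 0, "jaw": 0.3},
  ],
  squeeze=25,
)

```text
time: 10.18
position: [0.4956, 0.0083, 0.1442]
orientation: [3.129, -0.013, 0.801]
force: [0.7, -0.8, 0.0]
opening: 0.46
```

```bash
python3 st.py
```

```text
10.325 [0.4956 0.0083 0.1442] [ 3.1288 -0.0132  0.8013] q6 0.711 op 0.450
F [ 0.48 -0.27  0.48] T [-0.025 -0.008  0.   ] Tz each [ 0.017  0.001  0.033 -0.05 ]
```

servo_tool(
  steps=[
    {"tx": 0, "ty": 0, "tz": 0, "roll": 3, "jaw": 0.3},
    {"tx": 0, "ty": 0, "tz": 0, "roll": 3, "jaw": 0.3},
    {"tx": 0, "ty": 0, "tz": 0, "roll": 3, "jaw": 0.3},
    {"tx": 0, "ty": 0, "tz": 0, "roll": 3, "jaw": 0.3},
    {"tx": 0, "ty": 0, "tz": 0, "roll": 3, "jaw": 0.3},
  ],
)

```text
time: 10.95
position: [0.4957, 0.0082, 0.1443]
orientation: [3.132, -0.016, 0.532]
force: [-0.2, -0.5, -0.1]
opening: 0.453
```

```bash
sed -i 's/range(4)/range(10)/; s/i<3/i<9/' st.py; python3 st.py
```

```text
11.4 [0.4957 0.0082 0.1442] [ 3.132  -0.0161  0.5343] q6 0.978 op 0.452
F [ 0.31 -0.07  0.07] T [-0.108 -0.078 -0.084] Tz each [ 0.153 -0.012 -0.14  -0.121 -0.149 -0.09  -0.13  -0.127 -0.13  -0.096]
```

servo_tool(
  steps=[
    {"tx": 0, "ty": 0, "tz": 0, "roll": 1, "jaw": 0.3},
    {"tx": 0, "ty": 0, "tz": 0, "roll": 1, "jaw": 0.3},
    {"tx": 0, "ty": 0, "tz": 0, "roll": 1, "jaw": 0.3},
    {"tx": 0, "ty": 0, "tz": 0, "roll": 1, "jaw": 0.3},
    {"tx": 0, "ty": 0, "tz": 0, "roll": 1, "jaw": 0.3},
  ],
)

```text
time: 12.02
position: [0.4957, 0.0081, 0.1443]
orientation: [3.133, -0.017, 0.442]
force: [0.5, 0.1, 0.1]
opening: 0.457
```

```bash
sed -i 's/range(10)/range(6)/; s/i<9/i<5/' st.py; python3 st.py
```

```text
12.275 [0.4957 0.0081 0.1442] [ 3.1333 -0.0168  0.4433] q6 1.069 op 0.453
F [ 0.79 -0.33  0.16] T [-0.187 -0.128 -0.014] Tz each [ 0.145  0.014 -0.065 -0.059 -0.099 -0.018]
```

servo_tool(
  steps=[
    {"tx": 0, "ty": 0, "tz": 0, "roll": 1, "jaw": 0.3},
    {"tx": 0, "ty": 0, "tz": 0, "roll": 1, "jaw": 0.3},
    {"tx": 0, "ty": 0, "tz": 0, "roll": 1, "jaw": 0.3},
    {"tx": 0, "ty": 0, "tz": 0, "roll": 1, "jaw": 0.3},
  ],
)

```text
time: 12.78
position: [0.4957, 0.0081, 0.1442]
orientation: [3.134, -0.017, 0.369]
force: [0.6, 0.5, -0.1]
opening: 0.452
```

```bash
sed -i 's/range(6)/range(4)/; s/i<5/i<3/' st.py; python3 st.py
```

```text
12.925 [0.4957 0.0081 0.1442] [ 3.1344 -0.0173  0.3701] q6 1.142 op 0.449
F [ 0.57 -0.12  0.07] T [-0.22  -0.116  0.027] Tz each [ 0.137  0.086 -0.086 -0.027]
```

servo_tool(
  steps=[
    {"tx": 0, "ty": 0, "tz": 0, "roll": 1, "jaw": 0.3},
    {"tx": 0, "ty": 0, "tz": 0, "roll": 1, "jaw": 0.3},
    {"tx": 0, "ty": 0, "tz": 0, "roll": 1, "jaw": 0.3},
    {"tx": 0, "ty": 0, "tz": 0, "roll": 1, "jaw": 0.3},
  ],
)

```text
time: 13.42
position: [0.4957, 0.008, 0.1443]
orientation: [3.135, -0.018, 0.296]
force: [1.4, 0.1, 0.8]
opening: 0.449
```

```bash
python3 st.py
```

```text
13.575 [0.4957 0.008  0.1442] [ 3.1356 -0.0178  0.2968] q6 1.215 op 0.456
F [1.   0.23 0.1 ] T [-0.281 -0.101  0.008] Tz each [ 0.168  0.071 -0.095 -0.113]
```

servo_tool(
  steps=[
    {"tx": 0, "ty": 0, "tz": 0, "roll": 1, "jaw": 0.3},
    {"tx": 0, "ty": 0, "tz": 0, "roll": 1, "jaw": 0.3},
    {"tx": 0, "ty": 0, "tz": 0, "roll": 1, "jaw": 0.3},
    {"tx": 0, "ty": 0, "tz": 0, "roll": 1, "jaw": 0.3},
  ],
)

```text
time: 14.08
position: [0.4957, 0.008, 0.1443]
orientation: [3.137, -0.018, 0.223]
force: [0.5, -0.7, 0.1]
opening: 0.45
```

```bash
python3 st.py
```

```text
14.225 [0.4957 0.008  0.1442] [ 3.1368 -0.0182  0.2234] q6 1.289 op 0.455
F [ 0.66 -0.52 -0.19] T [-0.312 -0.108  0.016] Tz each [ 0.094  0.047 -0.031 -0.047]
```

servo_tool(
  steps=[
    {"tx": 0, "ty": 0, "tz": 0, "roll": 1, "jaw": 0.3},
    {"tx": 0, "ty": 0, "tz": 0, "roll": 1, "jaw": 0.3},
    {"tx": 0, "ty": 0, "tz": 0, "roll": 1, "jaw": 0.3},
    {"tx": 0, "ty": 0, "tz": 0, "roll": 1, "jaw": 0.3},
  ],
)

```text
time: 14.72
position: [0.4957, 0.008, 0.1443]
orientation: [3.138, -0.018, 0.149]
force: [0.6, -1.5, -0.5]
opening: 0.45
```

```bash
python3 st.py
```

```text
14.875 [0.4957 0.0079 0.1443] [ 3.138  -0.0184  0.1502] q6 1.362 op 0.452
F [ 0.5  -0.44  0.12] T [-0.37  -0.085  0.07 ] Tz each [0.154 0.087 0.003 0.035]
```

servo_tool(
  steps=[
    {"tx": 0, "ty": 0, "tz": 0, "roll": 1, "jaw": 0.3},
    {"tx": 0, "ty": 0, "tz": 0, "roll": 1, "jaw": 0.3},
    {"tx": 0, "ty": 0, "tz": 0, "roll": 1, "jaw": 0.3},
  ],
)

```text
time: 15.25
position: [0.4957, 0.0079, 0.1443]
orientation: [3.139, -0.019, 0.095]
force: [0.1, -0.5, 0.9]
opening: 0.457
```

```bash
python3 st.py
```

```text
15.4 [0.4957 0.0079 0.1443] [ 3.1389 -0.0186  0.0958] q6 1.416 op 0.451
F [ 0.3  -0.33  0.39] T [-0.428 -0.064  0.136] Tz each [0.231 0.173 0.094 0.047]
```

servo_tool(
  steps=[
    {"tx": 0, "ty": 0, "tz": 0, "roll": 0, "jaw": 0.75},
    {"tx": 0, "ty": 0, "tz": 0, "roll": 0, "jaw": 0.75},
    {"tx": 0, "ty": 0, "tz": 0, "roll": 0, "jaw": 0.75},
    {"tx": 0, "ty": 0, "tz": -30, "roll": 0, "jaw": 0.75},
    {"tx": 0, "ty": 0, "tz": -40, "roll": 0, "jaw": 0.75},
    {"tx": 0, "ty": 0, "tz": -40, "roll": 0, "jaw": 0.75},
    {"tx": 0, "ty": 0, "tz": 0, "roll": 0, "jaw": 0.75},
  ],
)

```text
time: 16.27
position: [0.4929, 0.0086, 0.2565]
orientation: [3.141, -0.016, 0.096]
force: [0.5, -0.1, -0.1]
opening: 0.749
```

```bash
python3 st.py; python3 - <<'E'
from fit import *
f=grab_frame("wrist");t,R=pose(f);im=f["image"];print(t)
print([(x["point"],round(x["p"],2)) for x in mark_of("ring_face","wrist")])
cv2.imwrite("pics/w7.png",cv2.resize(im,None,fx=1.4,fy=1.4))
E
```

```text
16.425 [0.4914 0.0087 0.2517] [-3.1406 -0.0079  0.0956] q6 1.417 op 0.754
F [ 0.5  -0.41 -0.12] T [-0.004 -0.    -0.01 ] Tz each [ 0.     0.017  0.    -0.056]
[0.49099135 0.00883711 0.25132247]
[([278.0, 194.1], 0.6), ([61.4, 102.4], 0.36)]
```

View pics/w7.png

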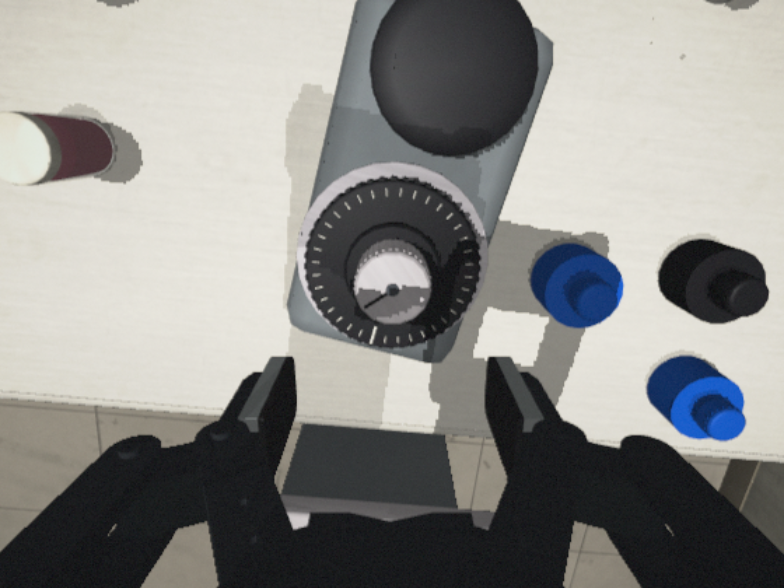

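servo_tool(
  steps=[
    {"tx": -7, "ty": 47, "tz": 0, "roll": 0, "jaw": 0.8},
    {"tx": -7, "ty": 47, "tz": 0, "roll": 0, "jaw": 0.8},
    {"tx": -7, "ty": 47, "tz": 0, "roll": 0, "jaw": 0.8},
    {"tx": -7, "ty": 47, "tz": 0, "roll": 0, "jaw": 0.8},
    {"tx": -7, "ty": 47, "tz": 0, "roll": 0, "jaw": 0.8},
    {"tx": -7, "ty": 47, "tz": 0, "roll": 0, "jaw": 0.8},
    {"tx": 0, "ty": 0, "tz": 40, "roll": 0, "jaw": 0.8},
    {"tx": 0, "ty": 0, "tz": 40, "roll": 0, "jaw": 0.8},
    {"tx": 0, "ty": 0, "tz": 0, "roll": 0, "jaw": 0.8},
    {"tx": 0, "ty": 0, "tz": 0, "roll": 0, "jaw": 0.8},
  ],
)

```text
time: 17.77
position: [0.4727, -0.2833, 0.1586]
orientation: [-3.132, 0.006, 0.097]
force: [-0.1, 1.1, 0.3]
opening: 0.801
```

```bash
python3 st.py; cat > capfit.py <<'E'
from fit import *
f=grab_frame("wrist");t,R=pose(f);im=f["image"]
M=mark_of("cap_center","wrist");print([(np.round(x["point"],1).tolist(),round(x["p"],2),atz(f,x["point"],.036).round(4).tolist()) for x in M],flush=True)
for x in silhouettes("cap_center","wrist")[:3]:
    m=x["pixels"];col=np.median(im[m],0);print("sil",np.round(x["bbox"],0),round(x["p"],2),col)
cv2.imwrite("pics/cap.png",cv2.resize(im,None,fx=1.4,fy=1.4))
E
python3 capfit.py
```

```text
17.925 [ 0.4729 -0.2833  0.1589] [-3.1323  0.0055  0.0972] q6 0.865 op 0.800
F [ 0.35  0.07 -0.09] T [-0.016  0.005  0.014] Tz each [ 0.042  0.032 -0.009 -0.007]
[([278.7, 184.1], 0.94, [0.4739, -0.2816, 0.036]), ([287.3, 296.3], 0.74, [0.3558, -0.302, 0.036]), ([148.0, 181.7], 0.69, [0.4642, -0.1624, 0.036])]
sil [256. 254. 319. 334.] 0.93 [111.  53.  21.]
sil [107. 143. 193. 228.] 0.84 [171.  81.  30.]
sil [240. 144. 319. 226.] 0.7 [45. 43. 43.]
```

View pics/cap.png

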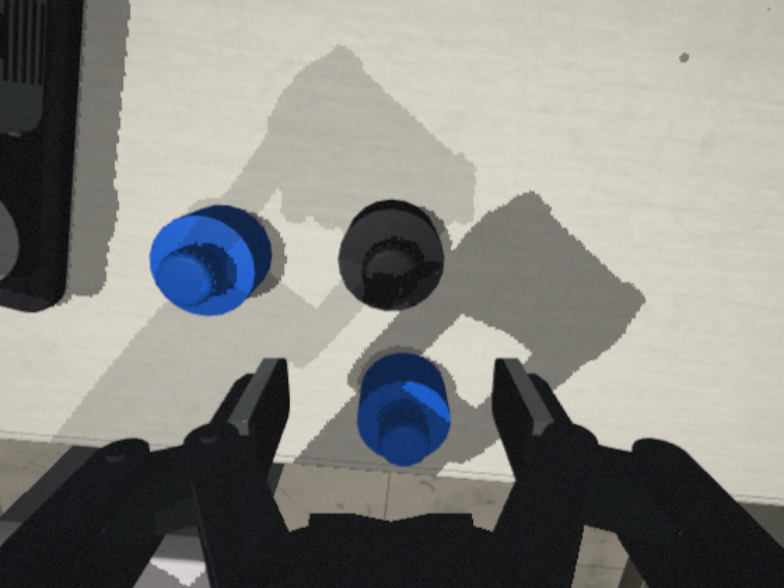

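```bash
cat > hull.py <<'E'
from fit import *
from scipy.optimize import minimize
def model(f,x,y,parts,sc=4):
    fl=210/np.tan(np.radians(f["fov_y"])/2);a=np.linspace(0,2*np.pi,60);m=np.zeros((420*sc,560*sc),np.uint8)
    P=np.vstack([np.c_[x+r*np.cos(a),y+r*np.sin(a),np.full(60,z)] for r,z in parts])
    q=(P-f["origin"])@f["rotation"];u=np.c_[f["cx"]-fl*q[:,0]/q[:,2],f["cy"]+fl*q[:,1]/q[:,2]]
    cv2.fillConvexPoly(m,cv2.convexHull(((u+.5)*sc).astype(np.int32)),1);return m
def fitcap(f,mask,x0):
    M=cv2.resize(mask.astype(np.uint8),None,fx=4,fy=4,interpolation=cv2.INTER_NEAREST)
    def cost(p):
        m=model(f,p[0],p[1],[(.034,0),(.034,.044)])|model(f,p[0],p[1],[(.017,.044),(.017,.072)]);return 1-(m&M).sum()/(m|M).sum()
    r=minimize(cost,x0,method="Nelder-Mead",options=dict(initial_simplex=np.array(x0)+[[0,0],[.006,0],[0,.006]],xatol=1e-4));return r.x,r.fun
E
python3 - <<'E'
from hull import *
f=grab_frame("wrist");t,R=pose(f);s=read_state();print(np.round(s["position"],4),t)
S=silhouettes("cap_center","wrist");m=[x for x in S if abs(x["bbox"][0]-240)<8 and abs(x["bbox"][1]-144)<10][0]["pixels"]
x,e=fitcap(f,m,(.474,-.2816));print("cap",x,e)
for z in(.036,.0615):print("tool mm",(R.T@(np.r_[x,z]-t)*1000).round(1))
E
```

```text
[ 0.4727 -0.2833  0.1582] [ 0.47236326 -0.28310032  0.15804597]
cap [ 0.4724185  -0.28172518] 0.045446327099907036
tool mm [ 9.00e-01 -1.00e-01  1.22e+02]
tool mm [ 0.8 -0.3 96.5]
```

servo_tool(
  steps=[
    {"tx": 1, "ty": 0, "tz": 30, "roll": 0, "jaw": 0.8},
    {"tx": 0, "ty": 0, "tz": 30, "roll": 0, "jaw": 0.8},
    {"tx": 0, "ty": 0, "tz": 30, "roll": 0, "jaw": 0.8},
    {"tx": 0, "ty": 0, "tz": 20, "roll": 0, "jaw": 0.8},
    {"tx": 0, "ty": 0, "tz": 8, "roll": 0, "jaw": 0.8},
    {"tx": 0, "ty": 0, "tz": 0, "roll": 0, "jaw": 0.8},
    {"tx": 0, "ty": 0, "tz": 0, "roll": 0, "jaw": 0.8},
  ],
)

```text
time: 19.05
position: [0.4748, -0.2832, 0.0406]
orientation: [-3.136, 0.001, 0.097]
force: [0.4, -0.1, 1.0]
opening: 0.799
```

```bash
python3 - <<'E'
from hull import *
f=grab_frame("wrist");t,R=pose(f);s=read_state();print(np.round(s["position"],4),np.round(s["orientation"],4),np.round(s["force"],1),t)
S=silhouettes("cap_center","wrist");print([(x["bbox"],round(x["p"],2),np.median(f["image"][x["pixels"]],0)) for x in S])
for x in S:
    if np.median(f["image"][x["pixels"]],0)[0]<70:
        c,e=fitcap(f,x["pixels"],(.4735,-.2818));print("cap",c,e,(R.T@(np.r_[c,.0615]-t)*1000).round(1))
cv2.imwrite("pics/cap2.png",f["image"])
E
```

```text
[ 0.4749 -0.2833  0.0407] [-3.1361e+00  1.0000e-03  9.7300e-02] [-0.5  0.5  0.5] [ 0.47445383 -0.28304354  0.04019882]
[([214.7, 173.8, 339.4, 304.7], 0.77, array([27., 26., 25.])), ([246.0, 326.6, 331.6, 372.0], 0.73, array([84., 43., 20.])), ([0.0, 172.7, 149.0, 313.5], 0.67, array([157.,  76.,  25.]))]
cap [ 0.47337672 -0.28192838] 0.03415572745741524 [ -1.   -1.4 -21.3]
```

Offset is about (-1, -1.4) mm; correct, go down another 11 mm and grip.

servo_tool(
  steps=[
    {"tx": -1, "ty": -1.4, "tz": 6, "roll": 0, "jaw": 0.8},
    {"tx": 0, "ty": 0, "tz": 5, "roll": 0, "jaw": 0.8},
    {"tx": 0, "ty": 0, "tz": 0, "roll": 0, "jaw": 0.8},
    {"tx": 0, "ty": 0, "tz": 0, "roll": 0, "jaw": 0.1},
    {"tx": 0, "ty": 0, "tz": 0, "roll": 0, "jaw": 0.1},
    {"tx": 0, "ty": 0, "tz": 0, "roll": 0, "jaw": 0.1},
    {"tx": 0, "ty": 0, "tz": 0, "roll": 0, "jaw": 0.1},
    {"tx": 0, "ty": 0, "tz": 0, "roll": 0, "jaw": 0.1},
  ],
  squeeze=35,
)

```text
time: 20.15
position: [0.4742, -0.2821, 0.03]
orientation: [-3.137, -0.001, 0.097]
force: [0.8, -1.2, 0.1]
opening: 0.377
```

```bash
python3 st.py
```

```text
20.3 [ 0.4742 -0.2821  0.03  ] [-3.1373e+00 -5.0000e-04  9.7400e-02] q6 0.867 op 0.376
F [ 0.24 -0.29  0.29] T [0.01  0.017 0.008] Tz each [-0.024  0.029 -0.03   0.054]
```

servo_tool(
  steps=[
    {"tx": 0, "ty": 0, "tz": -20, "roll": 0, "jaw": 0.1},
    {"tx": 0, "ty": 0, "tz": -45, "roll": 0, "jaw": 0.1},
    {"tx": 0, "ty": 0, "tz": -45, "roll": 0, "jaw": 0.1},
    {"tx": 0, "ty": 0, "tz": -45, "roll": 0, "jaw": 0.1},
    {"tx": 0, "ty": 0, "tz": -45, "roll": 0, "jaw": 0.1},
    {"tx": 0, "ty": 0, "tz": -35, "roll": 0, "jaw": 0.1},
    {"tx": 0, "ty": 0, "tz": 0, "roll": 0, "jaw": 0.1},
    {"tx": 0, "ty": 0, "tz": 0, "roll": 0, "jaw": 0.1},
  ],
)

```text
time: 21.3
position: [0.4726, -0.2822, 0.2669]
orientation: [-3.131, 0.007, 0.097]
force: [-0.1, 0.6, -1.9]
opening: 0.38
```

```bash
python3 st.py; cat > held.py <<'E'
from hull import *
import sys
f=grab_frame("wrist");t,R=pose(f)
S=silhouettes("cap_center","wrist");im=f["image"]
# work in tool frame: fake frame with world=tool flipped (z up = -tool z)
Fl=np.diag([1,-1,-1.]);g=dict(f);g["origin"]=Fl@np.array([.0798,-.0003,-.1664])+[0,0,.030];g["rotation"]=Fl@np.array([[0,.951,.309],[1,0,-.001],[0,.309,-.951]])
for x in S:
    b=x["bbox"];md=np.median(im[x["pixels"]],0)[0];print(np.round(b),round(x["p"],2),md)
    if 150<(b[0]+b[2])/2<400 and md<75:
        c,e=fitcap(g,x["pixels"],(.0,.0));print("cap in tool mm",c[0]*1000,-c[1]*1000,e)
cv2.imwrite("pics/held.png",cv2.resize(im,None,fx=1.4,fy=1.4))
E
python3 held.py
```

```text
21.45 [ 0.4725 -0.2822  0.267 ] [-3.1309  0.0072  0.0972] q6 0.867 op 0.372
F [ 0.41  0.3  -1.29] T [ 0.017  0.014 -0.009] Tz each [-0.022  0.012 -0.008 -0.019]
[152. 130. 213. 193.] 0.75 201.0
[213. 176. 347. 315.] 0.6 27.0
cap in tool mm 0.2790221571922303 -0.25947654247283936 0.1870348617967934
```

servo_tool(
  steps=[
    {"tx": 6, "ty": -30, "tz": 0, "roll": 0, "jaw": 0.1},
    {"tx": 8, "ty": -45, "tz": 0, "roll": 0, "jaw": 0.1},
    {"tx": 8, "ty": -45, "tz": 0, "roll": 0, "jaw": 0.1},
    {"tx": 8, "ty": -45, "tz": 0, "roll": 0, "jaw": 0.1},
    {"tx": 8, "ty": -45, "tz": 0, "roll": 0, "jaw": 0.1},
    {"tx": 7, "ty": -45, "tz": 0, "roll": 0, "jaw": 0.1},
    {"tx": 5, "ty": -30, "tz": 0, "roll": 0, "jaw": 0.1},
    {"tx": 0, "ty": 0, "tz": 0, "roll": 0, "jaw": 0.1},
    {"tx": 0, "ty": 0, "tz": 0, "roll": 0, "jaw": 0.1},
  ],
)

```text
time: 22.68
position: [0.4936, 0.0146, 0.2639]
orientation: [-3.128, 0.016, 0.096]
force: [-0.4, 0.6, -0.5]
opening: 0.374
```

```bash
python3 st.py; cat > off.py <<'E'
from fit import *
f=grab_frame("wrist");t,R=pose(f);print("tool",t)
for z in(.156,.1945):print("axis in tool mm",(R.T@(np.array([.4946,.0086,z])-t)*1000).round(1))
E
python3 off.py
```

```text
22.825 [0.4937 0.0141 0.2641] [-3.1276  0.0152  0.0943] q6 1.426 op 0.381
F [ 0.2   0.13 -0.68] T [-0.006 -0.017 -0.015] Tz each [-0.004  0.    -0.039 -0.02 ]
tool [0.49330669 0.01432517 0.26373108]
axis in tool mm [  2.4   7.4 107.6]
axis in tool mm [ 1.8  6.9 69.1]
```

servo_tool(
  steps=[
    {"tx": 2.4, "ty": 7, "tz": 0, "roll": 0, "jaw": 0.1},
    {"tx": 0, "ty": 0, "tz": 13, "roll": 0, "jaw": 0.1},
    {"tx": 0, "ty": 0, "tz": 12, "roll": 0, "jaw": 0.1},
    {"tx": 0, "ty": 0, "tz": 0, "roll": 0, "jaw": 0.1},
    {"tx": 0, "ty": 0, "tz": 0, "roll": 0, "jaw": 0.1},
  ],
)

```text
time: 23.5
position: [0.4962, 0.0059, 0.2363]
orientation: [-3.127, 0.017, 0.092]
force: [0.1, 0.1, -1.1]
opening: 0.378
```

```bash
python3 st.py;python3 off.py; python3 held.py
```

```text
23.65 [0.4964 0.0059 0.2367] [-3.1275  0.0161  0.092 ] q6 1.412 op 0.375
F [-0.08 -0.04 -1.56] T [-0.024 -0.01   0.002] Tz each [ 0.026 -0.037  0.012  0.009]
tool [0.49596669 0.00613917 0.23624208]
axis in tool mm [ 0.2 -1.4 80.3]
axis in tool mm [-0.5 -1.9 41.8]
[467. 259. 540. 324.] 0.95 132.0
[209. 173. 345. 315.] 0.71 26.0
cap in tool mm 0.5382078811526299 -0.1220739930868149 0.15988579895243504
[382. 171. 450. 242.] 0.7 124.0
```

servo_tool(
  steps=[
    {"tx": 0, "ty": -1.5, "tz": 0, "roll": 0, "jaw": 0.1},
    {"tx": 0, "ty": 0, "tz": 10, "roll": 0, "jaw": 0.1},
    {"tx": 0, "ty": 0, "tz": 10, "roll": 0, "jaw": 0.1},
    {"tx": 0, "ty": 0, "tz": 10, "roll": 0, "jaw": 0.1},
    {"tx": 0, "ty": 0, "tz": 0, "roll": 0, "jaw": 0.1},
    {"tx": 0, "ty": 0, "tz": 0, "roll": 0, "jaw": 0.1},
  ],
)

```text
time: 24.55
position: [0.4954, 0.008, 0.2039]
orientation: [-3.127, 0.017, 0.092]
force: [0.3, -0.3, -1.3]
opening: 0.376
```

```bash
python3 st.py;python3 off.py
```

```text
24.7 [0.4955 0.008  0.2041] [-3.1274  0.0169  0.0921] q6 1.415 op 0.378
F [ 0.05 -0.39 -1.27] T [ 0.033 -0.034  0.01 ] Tz each [-0.021  0.     0.041  0.017]
tool [0.49505445 0.00818571 0.20369332]
axis in tool mm [ 0.4  0.3 47.7]
axis in tool mm [-0.3 -0.3  9.2]
```

Well centred. Lower slowly the remaining 18 mm.

servo_tool(
  steps=[
    {"tx": 0, "ty": 0, "tz": 5, "roll": 0, "jaw": 0.1},
    {"tx": 0, "ty": 0, "tz": 4, "roll": 0, "jaw": 0.1},
    {"tx": 0, "ty": 0, "tz": 3, "roll": 0, "jaw": 0.1},
    {"tx": 0, "ty": 0, "tz": 0, "roll": 0, "jaw": 0.1},
  ],
)

```text
time: 25.25
position: [0.4953, 0.0081, 0.1914]
orientation: [-3.128, 0.017, 0.092]
force: [-0.0, -0.6, -0.6]
opening: 0.375
```

```bash
python3 st.py;python3 off.py
```

```text
25.4 [0.4955 0.0081 0.1919] [-3.1276  0.0156  0.0921] q6 1.415 op 0.377
F [-0.01 -0.22 -1.39] T [ 0.003 -0.039 -0.026] Tz each [-0.024  0.004 -0.037 -0.049]
tool [0.49510046 0.00832239 0.19148091]
axis in tool mm [ 0.1  0.2 35.5]
axis in tool mm [-0.5 -0.4 -3. ]
```

servo_tool(
  steps=[
    {"tx": 0, "ty": 0, "tz": 2, "roll": 0, "jaw": 0.1},
    {"tx": 0, "ty": 0, "tz": 2, "roll": 0, "jaw": 0.1},
    {"tx": 0, "ty": 0, "tz": 2, "roll": 0, "jaw": 0.1},
  ],
)

```text
time: 25.82
position: [0.4956, 0.0083, 0.1873]
orientation: [-3.128, 0.014, 0.092]
force: [-5.5, 0.5, 12.6]
opening: 0.375
```

```bash
python3 st.py
```

```text
25.975 [0.4957 0.0083 0.1874] [-3.1279  0.0135  0.0921] q6 1.415 op 0.378
F [-3.73  0.41  7.52] T [ 0.052  0.603 -0.019] Tz each [-0.066 -0.019  0.005  0.003]
```

servo_tool(
  steps=[
    {"tx": 0, "ty": 0, "tz": 0, "roll": 0, "jaw": 0.6},
    {"tx": 0, "ty": 0, "tz": 0, "roll": 0, "jaw": 0.8},
    {"tx": 0, "ty": 0, "tz": 0, "roll": 0, "jaw": 0.8},
    {"tx": 0, "ty": 0, "tz": 0, "roll": 0, "jaw": 0.8},
    {"tx": 0, "ty": 0, "tz": -25, "roll": 0, "jaw": 0.8},
    {"tx": 0, "ty": 0, "tz": -35, "roll": 0, "jaw": 0.8},
    {"tx": 0, "ty": 0, "tz": -35, "roll": 0, "jaw": 0.8},
    {"tx": 0, "ty": 0, "tz": 0, "roll": 0, "jaw": 0.8},
  ],
)

```text
time: 26.98
position: [0.497, 0.007, 0.2842]
orientation: [-3.128, 0.015, 0.092]
force: [0.3, -0.3, -0.7]
opening: 0.804
```

```bash
python3 st.py; python3 - <<'E'
from h import *
F={};P={}
for c in("wrist","scene","side"):
    F[c]=grab_frame(c)
    m=mark_of("cap_center",c);e=np.array([.4946,.0086,.192]);f=F[c]
    fl=210/np.tan(np.radians(f["fov_y"])/2);q=f["rotation"].T@(e-f["origin"]);u=np.array([f["cx"]-fl*q[0]/q[2],f["cy"]+fl*q[1]/q[2]])
    print(c,"expect",u.round(1),[(np.round(x["point"],1).tolist(),round(x["p"],2)) for x in m])
    k=[x["point"] for x in m if np.hypot(*(np.array(x["point"])-u))<15]
    if k:P[c]=k[0]
if len(P)>1:print(tri([ray(F[c],P[c]) for c in P]))
w=cv2.resize(F["wrist"]["image"],(400,300))
L=[cv2.resize(F[c]["image"][y-50:y+50,x-66:x+67],(400,300),interpolation=cv2.INTER_CUBIC) for c,x,y in(("scene",305,190),("side",265,187))]
cv2.imwrite("pics/fin.png",np.vstack([np.hstack(L),np.hstack([w,cv2.resize(F["scene"]["image"],(400,300))])]))
E
```

```text
27.125 [0.4957 0.0071 0.28  ] [-3.1266  0.022   0.0922] q6 1.415 op 0.799
F [ 0.05  0.   -0.45] T [ 0.    -0.003  0.015] Tz each [ 0.012  0.029 -0.018  0.036]
wrist expect [279.  196.3] [([404.8, 194.1], 0.85), ([489.7, 273.2], 0.82), ([279.1, 198.6], 0.59)]
scene expect [305.8 189. ] [([393.2, 191.4], 0.97), ([303.4, 190.0], 0.77), ([345.5, 208.9], 0.62)]
side expect [265.1 184.9] [([289.7, 264.6], 0.88), ([294.7, 298.3], 0.79), ([265.0, 184.5], 0.57)]
(array([0.4957072 , 0.01097759, 0.19196457]), [np.float64(0.0039485459082799065), np.float64(0.003925085601862829), np.float64(0.0002993481158536763)])
```

View pics/fin.png

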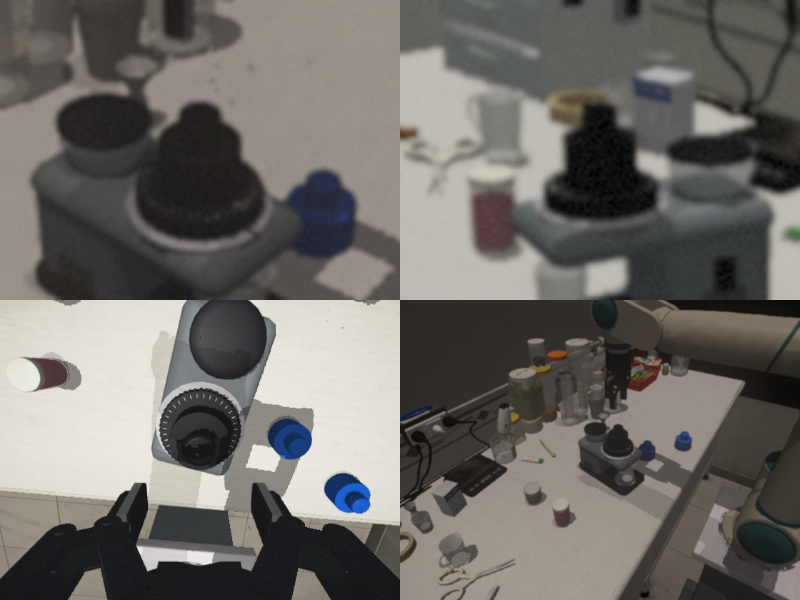

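```bash
python3 -c "
from bench import *
print(close_job())"
```

```text
the job is handed in; nothing more can be done
None
```

I turned the fine knob clockwise about 0.71 rad (40°), until the burrs just touched, and then put the black guard cap over it. The job is handed in at about 27 s of the 70 s allowed.

- **Burr touch:** the turning torque was about 0.14 N m (single readings 0.09 to 0.17) until the last 3°, when it rose to about 0.23 N m. The torque at rest rose as well. I put the rise over the drag at roughly 0.1 N m, with noise of about ±0.03. That is below the 0.12 N m spring-back level and well below the 0.32 N m damage limit. I let go there.
- **Knob and ring:** after I let go, the pointer had turned with the gripper, so it did not slip. The ring's long mark still stood at zero. The torque never came near the 0.6 N m that moves the ring. I did not check the ring mark again after fitting the cap.
- **Cap:** lowering it met the ring at about 13 N of contact force, with the mouth at about 0.157 m against an expected 0.156 m. After release the three cameras put its centre at z = 0.192 m, which is exactly the fitted height. It looked upright and centred, and the gripper was clear of it. The cameras disagreed by about 4 mm on its sideways position.
- **Other things:** the cup, jar, pot, jigger and the blue look-alikes were not touched.

**Finger length:** the fingertips turned out to sit about 22 mm behind the reported tool point. Because of this, my first attempt to grip the knob closed on top of it and rested there lightly. The wrist force read after that closing was near zero and the knob was not turned. I corrected for this on the knob and cap grasps.

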